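# Sweep the kiln stilts off the ware board into their tray

## Task

With the closed fingers, sweep the three small three-armed kiln stilts along the ware board and over its end into the open tray that stands there (not onto the plaster slab at the other end). Only push them: do not pick up or lift any, and leave the three little pots on the board standing where they are.

Things in the scene. Friction and masses are not known exactly. Their poses are not given: they have to be found in the camera images.
- board: fixed plywood ware board, 280 (its x) by 320 (its y) mm, its top 36 mm above the table. Origin: centre of its footprint, at table height; y runs along the 320 mm length, z up. A batten 6 mm wide, rising 12 mm above the top, runs along each long edge (x = +-137 mm); both ends (y = +-160 mm) are open
- tray: fixed open grey tray, 270 (its x) by 150 (its y) by 30 mm high, walls 4 mm, inner floor 4 mm up; it stands square to the board with a 3 mm gap, against the board's +y or -y end (it varies), its rim 6 mm below the board's top. Origin: centre of its footprint, at table height. At the board's other end stands a solid plaster slab of the same outside size
- stilt_a_mid (a point): loose fired-clay kiln stilt lying flat on the board: three arms at 120 degrees, each 24 mm long and 10 mm wide, 15 mm high (plus three 3 mm points on top), about 35 g; this point is its centre, 7.5 mm above its underside. It lies in the lane between the near batten and the middle row of pots (within 12 mm of board x = -90 mm), its centre at least 60 mm from both ends
- stilt_b_mid (a point): loose fired-clay kiln stilt lying flat on the board: three arms at 120 degrees, each 24 mm long and 10 mm wide, 15 mm high (plus three 3 mm points on top), about 35 g; this point is its centre, 7.5 mm above its underside. It lies in the lane between the near batten and the middle row of pots (within 12 mm of board x = -90 mm), its centre at least 60 mm from both ends
- stilt_c_mid (a point): loose fired-clay kiln stilt lying flat on the board: three arms at 120 degrees, each 24 mm long and 10 mm wide, 15 mm high (plus three 3 mm points on top), about 35 g; this point is its centre, 7.5 mm above its underside. It lies in the lane between the far batten and the middle row of pots (within 12 mm of board x = +90 mm), its centre at least 60 mm from both ends
- cup: small open bisque cup, 54 mm across, 55 mm high, loose, standing on the board in its middle row (board x about 0); origin: centre of its underside. A bystander: it stays
- bud_vase: small closed bisque bud vase, 60 mm across, 58 mm high, loose, standing on the board in its middle row (board x about 0); origin: centre of its underside. A bystander: it stays
- dish: small bisque dish, 62 mm across, 32 mm high, loose, standing on the board in its middle row (board x about 0); origin: centre of its underside. A bystander: it stays
Not all that is in view belongs to the job. Leave any black look-alike of the part that bears stilt_b_mid alone. Leave any purple look-alike of the part that bears stilt_a_mid alone.

How it is judged:
At the end, for the whole second after the job is handed in: The centres of all three stilts are inside the tray's walls and no higher than about its rim (32 mm above the table), the stilts are at rest, and the three pots on the board stand upright within 15 mm of where they were (x of stilt_a_mid in the frame of tray between -0.131 and 0.131 m and y of stilt_a_mid in the frame of tray between -0.071 and 0.071 m and z of each of stilt_a_mid, stilt_b_mid, stilt_c_mid in the frame of tray below 0.032 m and linear speed of each of stilt_a, stilt_b, stilt_c below 0.03 m/s and x of stilt_b_mid in the frame of tray between -0.131 and 0.131 m and y of stilt_b_mid in the frame of tray between -0.071 and 0.071 m and x of stilt_c_mid in the frame of tray between -0.131 and 0.131 m and y of stilt_c_mid in the frame of tray between -0.071 and 0.071 m and distance of each of cup, bud_vase, dish from where it was at the start of the episode below 0.015 m and angle between each of cup, bud_vase, dish's own z axis and vertical below 0.2 rad); the robot touches nothing.
It fails at once if a stilt is lifted: its centre rises more than 22 mm above where it lay (height (world z) of any of stilt_a_mid, stilt_b_mid, stilt_c_mid above 0.065 m).
It fails at once if a pot on the board is displaced by more than 15 mm or tipped by more than 0.3 rad (distance of any of cup, bud_vase, dish from where it was at the start of the episode above 0.015 m or angle between any of cup, bud_vase, dish's own z axis and vertical above 0.3 rad).
It also fails if it takes over 72 s, if anything falls off the work surface, if the arm or the gripper's body presses on something with over 40 N, if the wrist force passes 120 N, or if a joint passes its speed limit or range.

## Robot

A 6-joint arm with a two-finger parallel gripper is mounted at the origin on the work surface. World frame = base frame: x ahead of the robot, y to its left, z up, the work surface at z = 0. Lengths are in m, angles in rad, forces in N, time in s.
With the tool pointing down it reaches from about 0.3 to 0.775 m from the base axis. Payload 14.6 kg.
Tool frame: the origin (TCP) lies on the centre line of the jaws, within the pads' length; the fingertips stand 19 mm ahead of it and the grasp point (between the pads) is the TCP; z points along the fingers, y is the direction in which the jaws open and shut (so a half turn about z gives the same grasp; the last joint's range is limited). The gripper opens to 94 mm and grips with 3 to 60 N. Pads are 16 mm wide; open, the fingers measure 119 mm over their backs; the gripper's body (75 mm by 177 mm) begins 78 mm behind the grasp point.
Start: joints at [-1.229, 0.3, 1.521, -0, 1.321, -0.067], TCP at [0.219, -0.505, 0.224] pointing down, gripper open.
Joint ranges: [-3.03, 3.03], [-0.79, 2.21], [0.23, 2.52], [-1.04, 4.18], [0, 3.07], [-2.55, 2.55]. Speed limits (rad/s): [2.22, 2.22, 2.57, 3.14, 3.14, 3.14].

## Interface

Orientations are given as [roll, pitch, yaw] about the fixed x, y, z axes, in that order (R = Rz(yaw) Ry(pitch) Rx(roll)).
In Python, from station import ctrl gives the robot as it stands. The module is installed in compiled form; this text tells all that it offers.
- The arm moves only by the shell command python3 -m creep 'ROWS' [FORCE]. ROWS is a JSON object of lists of equal length, an entry for each row: "translation": the shift along the world's x, y, z in mm, a list of three; "yaw": the turn about the world's z in rad; "gripper": the closure in counts, from 0 (fully open) to 255 (shut). A call has 1 to 5 rows; each row is the pose to reach, as a shift and turn from the pose measured when the call began; what a row does not reach only later rows make up. A row lasts 1/12 s, in which the tool goes at most 41.7 mm and 7.16 degrees, less where a joint would pass 70% of its speed; a pose out of reach is approached as far as the arm can. A call with a gripper value outside its range is refused whole. The fingers move at their own pace and stop on an object; FORCE is the grip in N (left out, the last holds). Time passes only in rows, so rows that repeat a pose let the fingers close. It gives the time, the measured TCP pose, the force and the opening at its end, in the units of the state.
- ctrl.get_obs(): the state, without advancing time (a new reading comes with each control period).
- ctrl.camera(name): name is "scene" or "top"; returns a dict with "pixels" (480x640x3 uint8, red, green, blue), "depth" (480x640 float32, m along the optical axis (not along the pixel's ray), 0 where there is no reading), "fx", "fy", "cx", "cy" (pixels), "R" (3x3) and "t" (3): a world point X has camera coordinates R X + t. Camera axes: x right, y down, z forward; pixel columns grow to the right and rows downward; lengths in m; the calibration is good to about 2 mm. A picture is of the moment at which its call begins.
- ctrl.hand_in(): hands the job in, once; it reports no verdict.
The state is a dict: "time_s": time; "qpos": joint angles; "joint_vel": joint speeds; "tau": joint torques, N m; "ee_pos": TCP position; "eef_rot": TCP orientation; "force": force on the tool from outside, world axes, zero at the start; "moment": the same for the moment, N m; "grip_width": finger opening in m.
Only numpy, scipy, OpenCV 4.12 (cv2) and the standard library are available. Lean on these libraries where they do the work, as an engineer would, in place of code of your own. Each camera call takes 0.05 s, during which the arm holds its last target. There are 200 camera calls.

## Working session

There is one attempt and no reset: what is moved stays moved. The work goes in short steps, Python scripts to look and compute and a shell command to move; the robot and the scene stay as the last step left them, time stands still between calls to the robot, and variables do not carry over. Pictures are saved under pics/ and viewed, about 8 in all and at most 12, crops included, and the job is handed in when it is done.

```bash
mkdir -p pics
cat > h.py <<'E'
import numpy as np, cv2
from station import ctrl
def shot(n,f=None):
    c=ctrl.camera(n)
    if f: cv2.imwrite('pics/'+f,c['pixels'][:,:,::-1])
    return c
def ray(c,u,v,z):
    R=np.array(c['R']);t=np.array(c['t']);o=-R.T@t
    d=R.T@np.array([(u-c['cx'])/c['fx'],(v-c['cy'])/c['fy'],1]);return o+d*(z-o[2])/d[2]
def cloud(c):
    v,u=np.mgrid[:480,:640];d=c['depth'];P=np.stack([(u-c['cx'])/c['fx']*d,(v-c['cy'])/c['fy']*d,d],-1)
    return (P-np.array(c['t']))@np.array(c['R'])
E
python3 - <<'E'
from h import *
for n in('top','scene'):
    c=shot(n,n+'0.png'); R=np.array(c['R']);print(n,-R.T@c['t'],R[2],c['fx'])
o=ctrl.get_obs();print(o['time_s'],o['ee_pos'],o['eef_rot'],o['grip_width'])
E
```

```text
top [ 0.41289262 -0.05243677  0.74610352] [ 0.10197629 -0.01674587 -0.99464587] 457.6108959809127
scene [ 0.92472862 -0.27301527  0.75134187] [-0.49794007  0.2507702  -0.83016263] 476.53424740635455
0.1 [ 0.2185388  -0.50448813  0.22393881] [-3.14053836e+00 -5.86175328e-05  4.08759033e-01] 0.09436908868056043
```

View pics/top0.png

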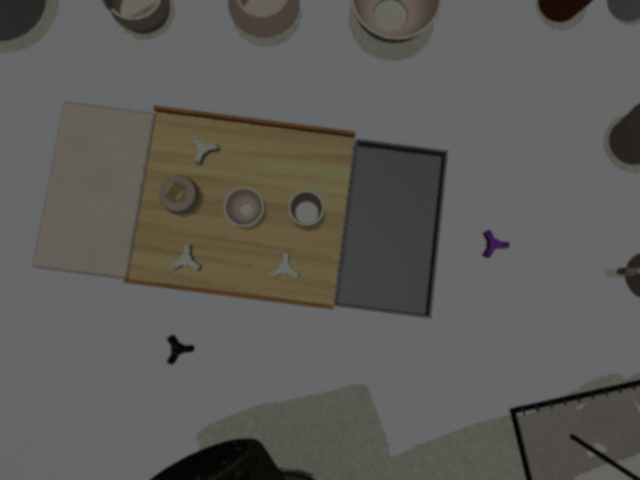

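View pics/scene0.png

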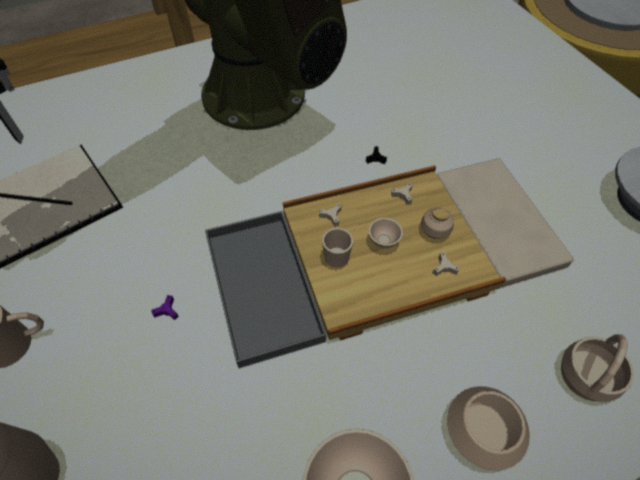

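The top view shows the board centred near (245,207), with the tray on the right (395,228; world -y) and the slab on the left. Stilt candidates:
- White, near lane: (186,258) and (285,266). I choose both.
- White, far lane: (204,150). I choose it.
- Black, on the table: (179,348). Leave it.
- Purple, on the table: (495,243). Leave it.

The pots are at (179,194), (244,207) and (306,209).

Run:
```python
from h import *
c=shot('top');P=cloud(c);im=c['pixels']
big=cv2.resize(im[90:330,120:450],None,fx=2.4,fy=2.4,interpolation=cv2.INTER_CUBIC);big=cv2.convertScaleAbs(big,alpha=1.8)
cv2.imwrite('pics/crop.png',big[:,:,::-1])
# board top: height band and wood colour
hsv=cv2.cvtColor(im,cv2.COLOR_RGB2HSV)
z=P[...,2];wood=((abs(z-.036)<.006)&(hsv[...,1]>70)&(hsv[...,0]<30)).astype(np.uint8)
wood=cv2.morphologyEx(wood,cv2.MORPH_OPEN,np.ones((3,3)))
n,l,s,_=cv2.connectedComponentsWithStats(wood);k=1+s[1:,4].argmax();print(s[k])
hull=cv2.convexHull(np.argwhere(l==k)[:,::-1].astype(np.int32))[:,0]
W=np.array([ray(c,u,v,.036)[:2] for u,v in hull]).astype(np.float32)
(cx,cy),sz,a=cv2.minAreaRect(W*1000);print('board rect',cx,cy,sz,a);B=cv2.boxPoints(((cx,cy),sz,a));print(B)
reg=cv2.fillConvexPoly(np.zeros((480,640),np.uint8),hull.reshape(-1,1,2),1)
white=((hsv[...,1]<70)&(hsv[...,2]>90)&(reg>0)).astype(np.uint8)
n,l,s,ct=cv2.connectedComponentsWithStats(white)
for i in range(1,n):
    if s[i,4]>40: u,v=ct[i];print('px',ct[i].round(),s[i,4],'z',np.median(z[l==i]).round(3),'at .051',(ray(c,u,v,.051)*1000).round())
pot=((z>.058)&(reg>0)).astype(np.uint8);n,l,s,ct=cv2.connectedComponentsWithStats(pot)
for i in range(1,n):
    if s[i,4]>40: q=P[l==i];print('pot',ct[i].round(),s[i,4],(q.min(0)*1000).round(),(q.max(0)*1000).round())
```

```text
[  128   110   226   195 29696]
board rect 536.1712646484375 59.31175994873047 (318.3591003417969, 270.63519287109375) 82.46521759033203
[[ 381.1492    -80.749405]
 [ 649.4475   -116.237274]
 [ 691.19336   199.37292 ]
 [ 422.89502   234.8608  ]]
px [201. 147.] 261 z 0.051 at .051 [626. 124.  51.]
px [239. 201.] 178 z 0.067 at .051 [540.  64.  51.]
px [303. 199.] 149 z 0.09 at .051 [542. -35.  51.]
px [246. 208.] 271 z 0.042 at .051 [529.  53.  51.]
px [307. 214.] 392 z 0.041 at .051 [520. -40.  51.]
px [184. 259.] 275 z 0.051 at .051 [451. 145.  51.]
px [284. 268.] 305 z 0.05 at .051 [438.  -6.  51.]
pot [181. 195.] 903 [413. -52.  58.] [577. 178. 746.]
pot [242. 205.] 505 [413. -52.  58.] [560.  83. 746.]
pot [306. 204.] 544 [498. -66.  58.] [551. -14.  94.]
```

View pics/crop.png

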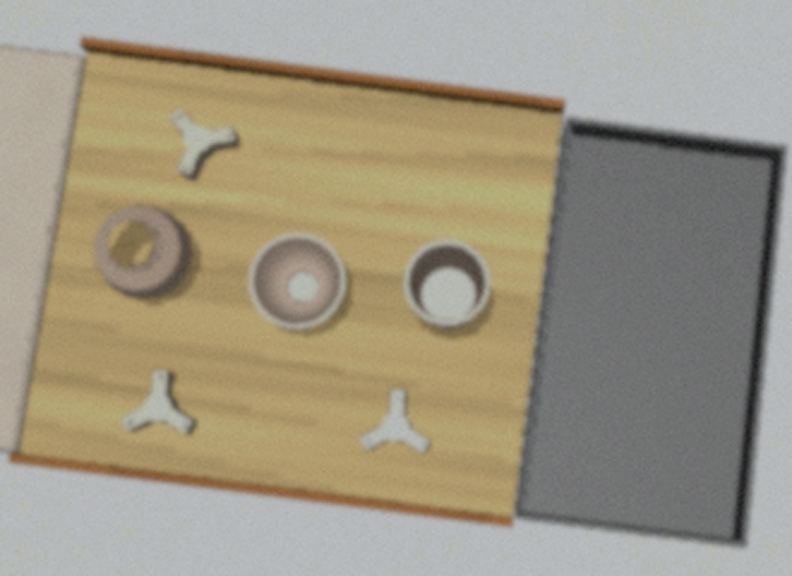

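The crop confirms it: three white stilts in the lanes (crop (398,428), (160,405), (203,145)), three pots in the middle row, and the tray on the right, which is -y. In board coordinates the stilts are at about (-89,-77), (-95,74) and (81,76) mm. The board's y axis is (0.131,0.991) in world. I'll move behind the front near-lane stilt with the fingers closed.

```bash
R='{"translation":[[15,36,0],[30,72,0],[45,108,0],[60,144,0],[75,180,0]],"yaw":[0.07,0.14,0.21,0.28,0.345],"gripper":[255,255,255,255,255]}' ; unset R
python3 -m creep '{"translation":[[15,36,0],[30,72,0],[45,108,0],[60,144,0],[75,180,0]],"yaw":[0.07,0.14,0.21,0.28,0.345],"gripper":[255,255,255,255,255]}' 10
python3 -m creep '{"translation":[[15,36,0],[30,72,0],[45,108,0],[60,144,0],[75,180,0]],"yaw":[0.07,0.14,0.21,0.28,0.345],"gripper":[255,255,255,255,255]}'
python3 -m creep '{"translation":[[15,36,0],[30,72,0],[45,108,0],[60,144,0],[75,180,0]],"yaw":[0.07,0.14,0.21,0.28,0.345],"gripper":[255,255,255,255,255]}'
```

```text
time_s: 0.57
ee_pos: [0.2937, -0.3227, 0.2238]
eef_rot: [-3.141, -0.0, 0.757]
force: [1.2, -0.8, -0.2]
grip_width: 0.0642
time_s: 0.98
ee_pos: [0.3689, -0.1409, 0.2239]
eef_rot: [-3.141, -0.0, 1.105]
force: [0.2, -0.7, -0.1]
grip_width: 0.0307
time_s: 1.4
ee_pos: [0.4441, 0.0412, 0.224]
eef_rot: [-3.141, -0.0, 1.454]
force: [0.9, -0.3, -0.5]
grip_width: 0.0007
```

```bash
python3 -m creep '{"translation":[[0,0,-37],[0,0,-74],[0,0,-111],[0,0,-145],[0,0,-163]],"yaw":[0,0,0,0,-0.015],"gripper":[255,255,255,255,255]}'
python3 -m creep '{"translation":[[-1,-8,0],[-2,-16,0],[-3,-24,0],[-4,-32,0],[-5,-40,0]],"yaw":[0,0,0,0,0],"gripper":[255,255,255,255,255]}'
python3 - <<'E'
from h import *
c=shot('top');d=shot('scene')
f=lambda i:cv2.convertScaleAbs(cv2.resize(i,None,fx=2,fy=2,interpolation=cv2.INTER_CUBIC),alpha=1.6)
a=f(c['pixels'][90:330,120:450]);b=f(d['pixels'][140:360,200:530])
cv2.imwrite('pics/p1.png',cv2.resize(np.vstack([a,b]),None,fx=.65,fy=.65)[:,:,::-1])
E
```

```text
time_s: 1.82
ee_pos: [0.4423, 0.0414, 0.0575]
eef_rot: [-3.137, 0.0, 1.439]
force: [-0.1, 0.1, -0.8]
grip_width: 0.0002
time_s: 2.23
ee_pos: [0.4374, 0.0004, 0.058]
eef_rot: [-3.138, 0.001, 1.439]
force: [-0.6, -0.6, 0.8]
grip_width: 0.0005
```

View pics/p1.png

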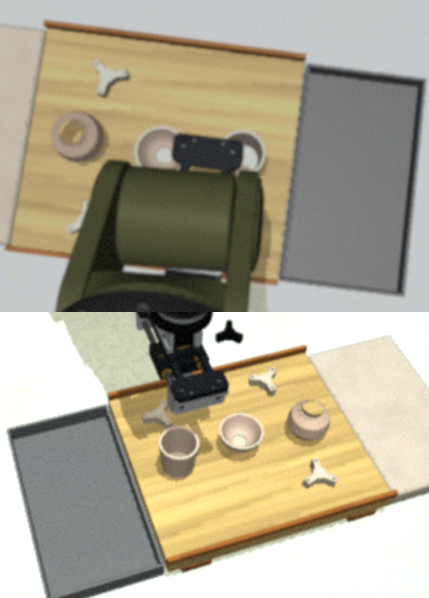

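The top view is blocked by the arm. In the scene view (lower half, (158,412)) the stilt is just ahead of the fingers. I'll keep pushing and track it in the scene view.

```bash
cat >> h.py <<'E'
C=np.array([536.2,59.3]);ex=np.array([.9914,-.1312]);ey=np.array([.1312,.9914])
def bo(p): d=np.array(p[:2])*1000-C;return np.round([d@ex,d@ey],0)
def track(n='scene',crop=None):
    c=shot(n);P=cloud(c);hsv=cv2.cvtColor(c['pixels'],cv2.COLOR_RGB2HSV)
    X=P[...,:2]*1000-C;bx=X@ex;by=X@ey;z=P[...,2]
    m=((abs(bx)<132)&(by<158)&(by>-310)&(hsv[...,1]<75)&(hsv[...,2]>75)&(z<.058)&(z>np.where(by>-158,.042,.008))).astype(np.uint8)
    k,l,s,ct=cv2.connectedComponentsWithStats(m)
    for i in range(1,k):
        if s[i,4]>60: print(n,'px',ct[i].round(),'area',s[i,4],'board',bx[l==i].mean().round(),by[l==i].mean().round(),'z',np.median(z[l==i]).round(3))
    o=ctrl.get_obs();print('tool',bo(o['ee_pos']),o['ee_pos'][2].round(4),'F',np.round(o['force'],1),'t',o['time_s'])
    if crop: cv2.imwrite('pics/'+crop,cv2.convertScaleAbs(cv2.resize(c['pixels'][130:370,190:540],None,fx=2,fy=2,interpolation=cv2.INTER_CUBIC),alpha=1.6)[:,:,::-1])
E
python3 -m creep '{"translation":[[-1,-8,1],[-2,-16,2],[-3,-24,2],[-4,-32,2],[-5,-40,2]],"yaw":[0,0,0,0,0],"gripper":[255,255,255,255,255]}'
python3 -c "
from h import *
track(crop='p2.png')"
```

```text
time_s: 2.75
ee_pos: [0.4322, -0.0407, 0.0599]
eef_rot: [-3.138, 0.001, 1.438]
force: [-0.9, -0.5, -0.1]
grip_width: 0.0002
scene px [403. 191.] area 178 board -92.0 68.0 z 0.05
scene px [307. 224.] area 181 board -73.0 -133.0 z 0.05
scene px [385. 232.] area 332 board -14.0 -3.0 z 0.049
scene px [299. 259.] area 62 board -20.0 -166.0 z 0.029
scene px [337. 245.] area 107 board -13.0 -95.0 z 0.051
scene px [445. 264.] area 236 board 83.0 70.0 z 0.05
scene px [315. 305.] area 92 board 77.0 -166.0 z 0.029
tool [ -90. -114.] 0.0599 F [ 0.2  0.1 -0.5] t 2.8
```

View pics/p2.png

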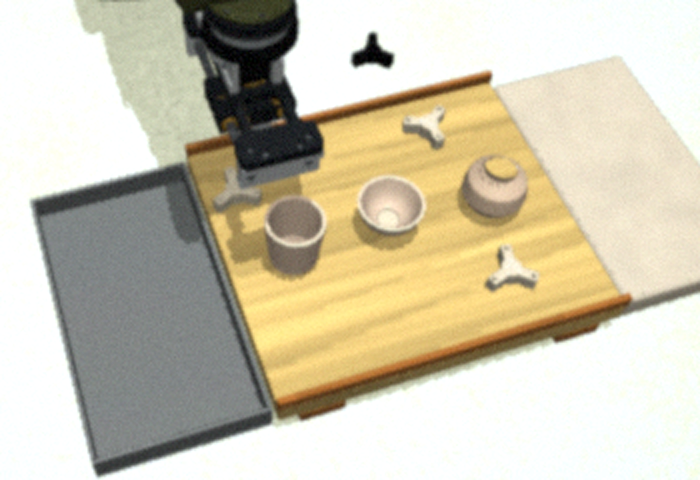

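The stilt is ahead of the fingers at crop (238,190) and has turned a little, well clear of the cup at (295,235). I'll continue over the end.

```bash
python3 -m creep '{"translation":[[0,-7,0],[0,-14,0],[0,-21,0],[0,-28,0],[0,-35,0]],"yaw":[0,0,0,0,0],"gripper":[255,255,255,255,255]}'
python3 -c "
from h import *
track()"
python3 -m creep '{"translation":[[-1,-8,0],[-2,-16,0],[-3,-24,0],[-4,-32,0],[-5,-40,0]],"yaw":[0,0,0,0,0],"gripper":[255,255,255,255,255]}'
python3 -c "
from h import *
track(crop='p3.png')"
```

```text
time_s: 3.22
ee_pos: [0.4322, -0.0772, 0.0599]
eef_rot: [-3.138, 0.001, 1.438]
force: [0.1, 0.6, 0.2]
grip_width: 0.0007
scene px [403. 191.] area 176 board -92.0 68.0 z 0.05
scene px [285. 234.] area 148 board -71.0 -175.0 z 0.043
scene px [385. 232.] area 343 board -14.0 -3.0 z 0.049
scene px [337. 245.] area 106 board -13.0 -96.0 z 0.051
scene px [445. 264.] area 233 board 83.0 71.0 z 0.05
scene px [313. 300.] area 105 board 68.0 -166.0 z 0.029
tool [ -85. -150.] 0.0599 F [-0.1 -0.3  0.6] t 3.2667
time_s: 3.68
ee_pos: [0.4271, -0.1189, 0.0599]
eef_rot: [-3.138, 0.001, 1.437]
force: [-0.5, -0.3, -0.2]
grip_width: 0.0007
scene px [404. 191.] area 176 board -92.0 68.0 z 0.05
scene px [385. 232.] area 339 board -14.0 -3.0 z 0.05
scene px [337. 245.] area 107 board -13.0 -96.0 z 0.05
scene px [262. 251.] area 200 board -63.0 -223.0 z 0.018
scene px [445. 264.] area 230 board 82.0 71.0 z 0.05
scene px [312. 296.] area 89 board 58.0 -166.0 z 0.029
tool [ -85. -192.] 0.06 F [ 0.1 -0.3 -0.4] t 3.7333
```

View pics/p3.png

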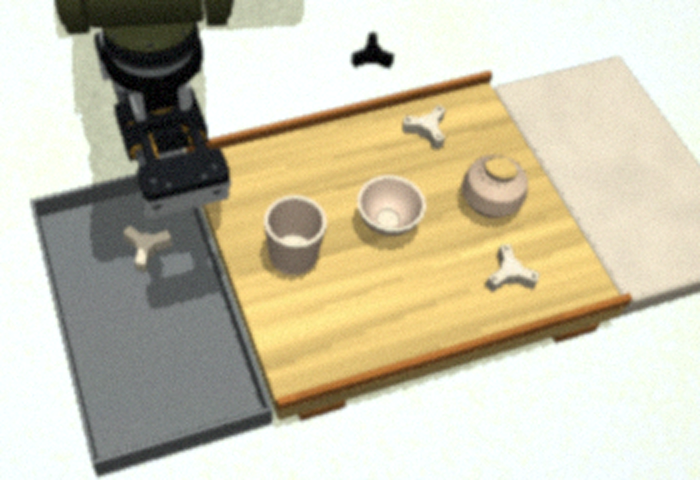

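Stilt 1 lies flat in the tray at crop (148,243), board (-63,-223), with its top at z = 18 mm. Next is the rear near-lane stilt. I'll lift, travel behind it and descend.

```bash
python3 -m creep '{"translation":[[0,0,40],[0,0,80],[4,35,80],[8,70,80],[12,105,80]],"yaw":[0,0,0,0,0],"gripper":[255,255,255,255,255]}'
python3 -m creep '{"translation":[[4,40,0],[8,80,0],[12,120,0],[16,160,0],[21,204,0]],"yaw":[0,0,0,0,0],"gripper":[255,255,255,255,255]}'
python3 -m creep '{"translation":[[0,0,-30],[0,0,-60],[0,0,-75],[0,0,-80],[0,0,-80]],"yaw":[0,0,0,0,0],"gripper":[255,255,255,255,255]}'
python3 -c "
from h import *
track()"
```

```text
time_s: 4.15
ee_pos: [0.4392, -0.0139, 0.1407]
eef_rot: [-3.14, 0.001, 1.435]
force: [0.7, -1.1, -0.6]
grip_width: 0.0001
time_s: 4.57
ee_pos: [0.4597, 0.1893, 0.1408]
eef_rot: [-3.14, 0.001, 1.435]
force: [0.5, -0.5, 0.5]
grip_width: 0.0008
time_s: 4.98
ee_pos: [0.4592, 0.1891, 0.0599]
eef_rot: [-3.138, 0.002, 1.435]
force: [-0.1, 0.7, -0.5]
grip_width: 0.0004
scene px [404. 191.] area 163 board -93.0 69.0 z 0.05
scene px [299. 259.] area 164 board -22.0 -166.0 z 0.029
scene px [385. 232.] area 342 board -14.0 -3.0 z 0.049
scene px [337. 245.] area 108 board -13.0 -96.0 z 0.051
scene px [262. 251.] area 221 board -63.0 -223.0 z 0.018
scene px [445. 264.] area 234 board 83.0 71.0 z 0.05
tool [-93. 119.] 0.0611 F [-0.3  0.3  0.3] t 5.0333
```

```bash
python3 -m creep '{"translation":[[-1,-10,0],[-3,-20,0],[-4,-30,0],[-5,-40,0],[-6,-50,0]],"yaw":[0,0,0,0,0],"gripper":[255,255,255,255,255]}'
python3 -c "
from h import *
track()"
python3 -m creep '{"translation":[[-1,-8,0],[-2,-16,0],[-3,-24,0],[-4,-32,0],[-5,-40,0]],"yaw":[0,0,0,0,0],"gripper":[255,255,255,255,255]}'
python3 -c "
from h import *
track(crop='p4.png')"
```

```text
time_s: 5.45
ee_pos: [0.454, 0.1379, 0.0616]
eef_rot: [-3.14, 0.001, 1.434]
force: [0.1, 1.0, 1.2]
grip_width: 0.0003
scene px [392. 194.] area 172 board -92.0 44.0 z 0.05
scene px [304. 274.] area 210 board 9.0 -166.0 z 0.029
scene px [385. 232.] area 336 board -14.0 -3.0 z 0.049
scene px [337. 245.] area 115 board -13.0 -96.0 z 0.05
scene px [262. 251.] area 222 board -63.0 -223.0 z 0.018
scene px [445. 264.] area 238 board 83.0 70.0 z 0.05
tool [-92.  66.] 0.0614 F [0.1 0.  0. ] t 5.5
time_s: 5.92
ee_pos: [0.4486, 0.096, 0.0614]
eef_rot: [-3.14, 0.001, 1.434]
force: [0.2, 0.9, 0.5]
grip_width: 0.0005
scene px [372. 199.] area 174 board -92.0 2.0 z 0.05
scene px [304. 274.] area 215 board 11.0 -166.0 z 0.029
scene px [385. 232.] area 339 board -14.0 -3.0 z 0.05
scene px [337. 245.] area 108 board -13.0 -96.0 z 0.051
scene px [262. 251.] area 222 board -63.0 -223.0 z 0.018
scene px [445. 264.] area 235 board 83.0 71.0 z 0.05
tool [-92.  24.] 0.0613 F [-0.  -0.8 -0.5] t 5.9667
```

View pics/p4.png

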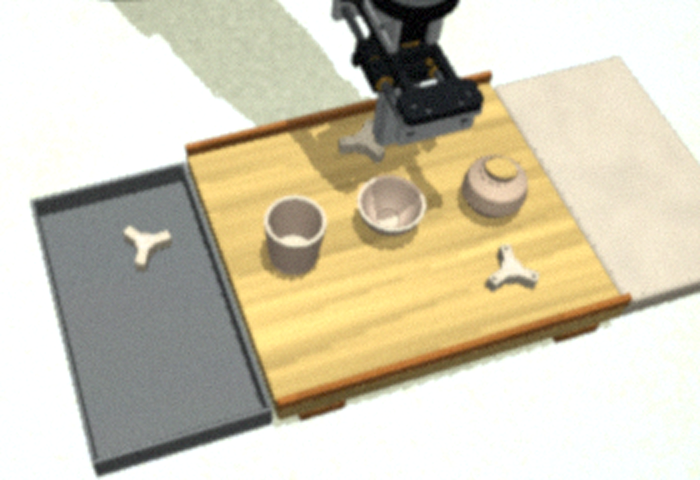

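The stilt sits steadily in front of the fingers at crop (362,142), staying at x ≈ -92. Pots are unmoved. I'll push on.

```bash
python3 -m creep '{"translation":[[-1,-10,0],[-3,-20,0],[-4,-30,0],[-5,-40,0],[-7,-50,0]],"yaw":[0,0,0,0,0],"gripper":[255,255,255,255,255]}'
python3 -m creep '{"translation":[[-1,-10,0],[-3,-20,0],[-4,-30,0],[-5,-40,0],[-7,-50,0]],"yaw":[0,0,0,0,0],"gripper":[255,255,255,255,255]}'
python3 -c "
from h import *
track()"
```

```text
time_s: 6.38
ee_pos: [0.4414, 0.0441, 0.0614]
eef_rot: [-3.14, 0.002, 1.433]
force: [0.6, 0.5, -0.5]
grip_width: 0.0005
time_s: 6.8
ee_pos: [0.4343, -0.007, 0.0614]
eef_rot: [-3.14, 0.002, 1.433]
force: [0.3, 0.3, 1.0]
grip_width: 0.0005
scene px [319. 212.] area 181 board -93.0 -102.0 z 0.05
scene px [303. 273.] area 217 board 7.0 -166.0 z 0.029
scene px [385. 232.] area 348 board -14.0 -3.0 z 0.049
scene px [337. 245.] area 108 board -13.0 -96.0 z 0.05
scene px [262. 251.] area 226 board -63.0 -223.0 z 0.018
scene px [445. 264.] area 235 board 82.0 71.0 z 0.05
tool [-92. -80.] 0.0613 F [-0.8  0.5 -0.3] t 6.85
```

```bash
python3 -m creep '{"translation":[[-1,-10,0],[-3,-20,0],[-4,-30,0],[-5,-40,0],[-7,-50,0]],"yaw":[0,0,0,0,0],"gripper":[255,255,255,255,255]}'
python3 -m creep '{"translation":[[-1,-6,0],[-2,-12,0],[-3,-18,0],[-4,-24,0],[-5,-30,0]],"yaw":[0,0,0,0,0],"gripper":[255,255,255,255,255]}'
python3 -c "
from h import *
track()"
python3 -m creep '{"translation":[[-1,-6,0],[-2,-12,0],[-3,-18,0],[-4,-24,0],[-4,-30,0]],"yaw":[0,0,0,0,0],"gripper":[255,255,255,255,255]}'
python3 -c "
from h import *
track(crop='p5.png')"
```

```text
time_s: 7.27
ee_pos: [0.427, -0.0589, 0.0614]
eef_rot: [-3.14, 0.002, 1.433]
force: [0.2, 1.1, 0.1]
grip_width: 0.0001
time_s: 7.68
ee_pos: [0.4218, -0.0894, 0.0613]
eef_rot: [-3.14, 0.002, 1.433]
force: [0.1, -0.4, -0.5]
grip_width: 0.0005
scene px [385. 232.] area 342 board -14.0 -3.0 z 0.05
scene px [263. 243.] area 402 board -80.0 -218.0 z 0.019
scene px [337. 245.] area 114 board -13.0 -96.0 z 0.05
scene px [446. 264.] area 231 board 82.0 71.0 z 0.05
scene px [314. 301.] area 98 board 69.0 -166.0 z 0.029
tool [ -94. -163.] 0.0613 F [-0.1  0.9  0.7] t 7.7333
time_s: 8.15
ee_pos: [0.4176, -0.1206, 0.0613]
eef_rot: [-3.14, 0.002, 1.432]
force: [0.7, -0.5, 0.8]
grip_width: 0.0006
scene px [385. 232.] area 346 board -14.0 -3.0 z 0.05
scene px [260. 245.] area 322 board -77.0 -224.0 z 0.018
scene px [336. 245.] area 110 board -13.0 -97.0 z 0.05
scene px [445. 264.] area 233 board 83.0 71.0 z 0.05
scene px [310. 291.] area 89 board 48.0 -166.0 z 0.029
tool [ -94. -195.] 0.0614 F [0.4 0.  0.5] t 8.2
```

View pics/p5.png

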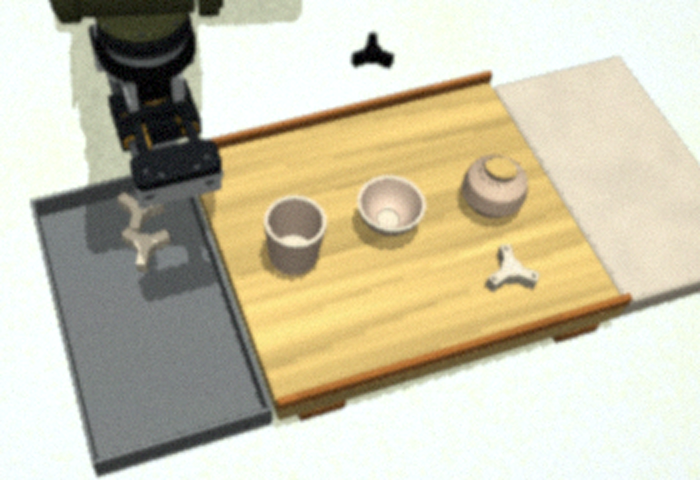

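Stilt 2 is in the tray beside stilt 1, at crop (140,208). Now for the far-lane stilt. I'll lift clear of the pots, go behind it and descend.

```bash
python3 -m creep '{"translation":[[0,0,40],[0,0,80],[0,0,95],[22,29,95],[44,58,95]],"yaw":[0,0,0,0,0],"gripper":[255,255,255,255,255]}'
python3 -m creep '{"translation":[[22,29,0],[44,58,0],[66,87,0],[88,116,0],[108,145,0]],"yaw":[0,0,0,0,0],"gripper":[255,255,255,255,255]}'
python3 -m creep '{"translation":[[22,29,0],[44,58,0],[64,87,0],[64,87,0],[64,87,0]],"yaw":[0,0,0,0,0],"gripper":[255,255,255,255,255]}'
python3 -c "
from h import *
track('top')"
```

```text
time_s: 8.62
ee_pos: [0.4626, -0.0636, 0.1579]
eef_rot: [3.14, 0.002, 1.429]
force: [0.9, -0.7, -1.2]
grip_width: 0.0005
time_s: 9.03
ee_pos: [0.5716, 0.083, 0.1578]
eef_rot: [3.14, 0.002, 1.429]
force: [-0.3, -0.6, 0.0]
grip_width: 0.0007
time_s: 9.45
ee_pos: [0.6356, 0.1711, 0.1566]
eef_rot: [3.141, 0.003, 1.431]
force: [0.2, -0.4, -0.4]
grip_width: 0.0005
top px [202. 147.] area 259 board 80.0 74.0 z 0.051
top px [245. 207.] area 609 board -4.0 -5.0 z 0.049
top px [374. 277.] area 603 board -84.0 -219.0 z 0.018
tool [ 84. 123.] 0.157 F [-1.4 -0.4 -0.1] t 9.5
```

```bash
python3 -m creep '{"translation":[[-3,0,-35],[-3,0,-65],[-3,0,-85],[-3,0,-95],[-3,0,-95]],"yaw":[0,0,0,0,0],"gripper":[255,255,255,255,255]}'
python3 -m creep '{"translation":[[-1,-10,0],[-3,-20,0],[-4,-30,0],[-5,-40,0],[-6,-50,0]],"yaw":[0,0,0,0,0],"gripper":[255,255,255,255,255]}'
python3 -m creep '{"translation":[[-1,-8,0],[-2,-16,0],[-3,-24,0],[-4,-32,0],[-5,-40,0]],"yaw":[0,0,0,0,0],"gripper":[255,255,255,255,255]}'
python3 -c "
from h import *
track(crop='p6.png')"
```

```text
time_s: 9.92
ee_pos: [0.6313, 0.1689, 0.0602]
eef_rot: [-3.139, 0.004, 1.428]
force: [0.1, 0.8, -0.0]
grip_width: 0.0003
time_s: 10.33
ee_pos: [0.6255, 0.1176, 0.0613]
eef_rot: [-3.14, 0.004, 1.428]
force: [-0.1, 0.8, 1.4]
grip_width: 0.0004
time_s: 10.75
ee_pos: [0.6205, 0.0769, 0.0614]
eef_rot: [-3.141, 0.004, 1.428]
force: [1.2, 1.2, 2.7]
grip_width: 0.0005
scene px [304. 273.] area 292 board 8.0 -166.0 z 0.029
scene px [385. 232.] area 343 board -14.0 -3.0 z 0.049
scene px [261. 243.] area 471 board -81.0 -221.0 z 0.018
scene px [337. 245.] area 116 board -13.0 -96.0 z 0.05
scene px [336. 262.] area 85 board 20.0 -109.0 z 0.05
scene px [412. 275.] area 283 board 85.0 6.0 z 0.05
tool [81. 27.] 0.0613 F [ 1.2 -1.2  1.1] t 10.8
```

View pics/p6.png

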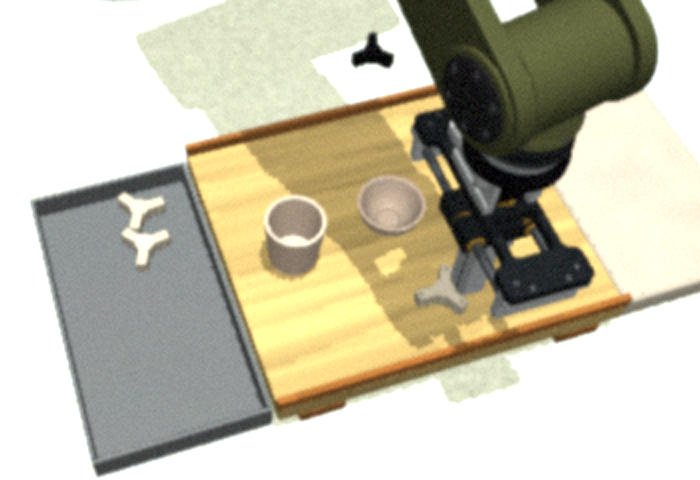

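The far stilt is ahead of the fingers at crop (445,290), x ≈ 85. The first two lie flat in the tray at (140,208) and (148,245). I'll go on.

```bash
python3 -m creep '{"translation":[[-1,-10,0],[-2,-20,0],[-3,-30,0],[-4,-40,0],[-5,-50,0]],"yaw":[0,0,0,0,0],"gripper":[255,255,255,255,255]}'
python3 -c "
from h import *
track()"
python3 -m creep '{"translation":[[-1,-10,0],[-2,-20,0],[-3,-30,0],[-4,-40,0],[-5,-50,0]],"yaw":[0,0,0,0,0],"gripper":[255,255,255,255,255]}'
python3 -c "
from h import *
track(crop='p7.png')"
```

```text
time_s: 11.22
ee_pos: [0.6153, 0.0245, 0.0613]
eef_rot: [-3.14, 0.004, 1.427]
force: [-0.1, -0.4, 0.5]
grip_width: 0.0004
scene px [304. 273.] area 295 board 8.0 -166.0 z 0.029
scene px [261. 243.] area 471 board -81.0 -221.0 z 0.018
scene px [375. 233.] area 76 board -17.0 -21.0 z 0.048
scene px [337. 245.] area 108 board -13.0 -96.0 z 0.051
scene px [336. 262.] area 84 board 20.0 -110.0 z 0.05
scene px [384. 284.] area 284 board 86.0 -47.0 z 0.05
tool [ 83. -26.] 0.0613 F [-0.2 -0.8  1.1] t 11.2667
time_s: 11.68
ee_pos: [0.61, -0.0281, 0.0612]
eef_rot: [-3.14, 0.004, 1.426]
force: [0.2, 0.2, -0.2]
grip_width: 0.0006
scene px [261. 243.] area 471 board -82.0 -221.0 z 0.018
scene px [306. 280.] area 257 board 23.0 -166.0 z 0.029
scene px [337. 245.] area 108 board -13.0 -96.0 z 0.051
scene px [335. 262.] area 77 board 20.0 -111.0 z 0.049
scene px [354. 293.] area 278 board 87.0 -100.0 z 0.05
tool [ 85. -78.] 0.0612 F [ 0.4 -2.   0.4] t 11.7333
```

Tracking holds at x ≈ 87. I'll push it over the end, then lift and look.

```bash
python3 -m creep '{"translation":[[-1,-10,0],[-3,-20,0],[-4,-30,0],[-5,-40,0],[-7,-50,0]],"yaw":[0,0,0,0,0],"gripper":[255,255,255,255,255]}'
python3 -m creep '{"translation":[[-1,-6,0],[-2,-12,0],[-3,-18,0],[-4,-24,0],[-5,-30,0]],"yaw":[0,0,0,0,0],"gripper":[255,255,255,255,255]}'
python3 -m creep '{"translation":[[-1,-6,0],[-2,-12,0],[-3,-18,0],[-4,-24,0],[-4,-30,0]],"yaw":[0,0,0,0,0],"gripper":[255,255,255,255,255]}'
python3 -c "
from h import *
track()"
python3 -m creep '{"translation":[[0,0,40],[0,0,80],[0,0,110],[0,0,120],[0,0,120]],"yaw":[0,0,0,0,0],"gripper":[255,255,255,255,255]}'
python3 -c "
from h import *
track(crop='p8.png')"
```

```text
time_s: 12.15
ee_pos: [0.6029, -0.0807, 0.0612]
eef_rot: [-3.14, 0.005, 1.425]
force: [0.1, 0.2, 0.5]
grip_width: 0.0004
time_s: 12.57
ee_pos: [0.5977, -0.1111, 0.0612]
eef_rot: [-3.14, 0.005, 1.425]
force: [-0.5, 0.2, -0.8]
grip_width: 0.0003
time_s: 12.98
ee_pos: [0.5936, -0.1417, 0.0612]
eef_rot: [-3.14, 0.005, 1.425]
force: [0.5, 0.2, -0.1]
grip_width: 0.0005
scene px [385. 232.] area 340 board -14.0 -3.0 z 0.049
scene px [337. 245.] area 104 board -13.0 -96.0 z 0.051
scene px [260. 252.] area 186 board -62.0 -227.0 z 0.018
scene px [280. 323.] area 223 board 87.0 -230.0 z 0.018
tool [  83. -193.] 0.0612 F [-0.9  0.  -0.1] t 13.0333
time_s: 13.45
ee_pos: [0.5946, -0.1429, 0.1841]
eef_rot: [3.138, 0.006, 1.424]
force: [-1.2, 0.4, 0.2]
grip_width: 0.0004
scene px [385. 232.] area 341 board -14.0 -3.0 z 0.05
scene px [260. 243.] area 397 board -81.0 -222.0 z 0.018
scene px [339. 245.] area 74 board -12.0 -92.0 z 0.052
scene px [283. 322.] area 276 board 87.0 -226.0 z 0.018
tool [  84. -193.] 0.1815 F [ 0.2  0.4 -0.1] t 13.5
```

View pics/p8.png

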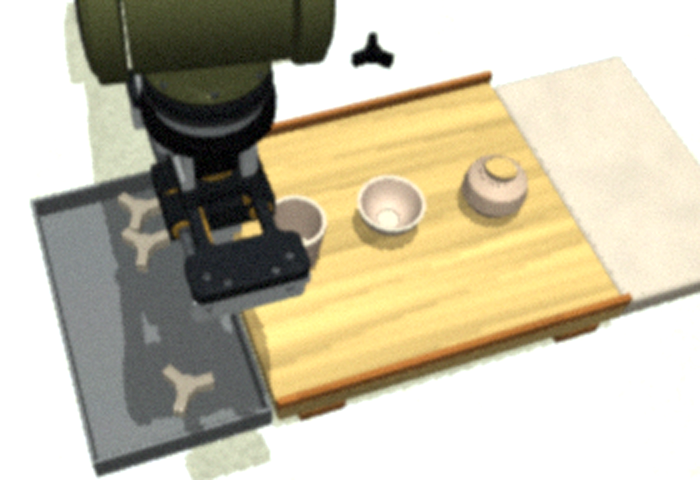

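All three stilts are flat in the tray at (140,208), (145,245) and (187,388). The pots are where they were, and the tool is 140 mm clear. Handing in.

```bash
python3 -m creep '{"translation":[[0,0,0],[0,0,0],[0,0,0]],"yaw":[0,0,0],"gripper":[255,255,255]}'
python3 -c "
from h import *
track();print(ctrl.hand_in())"
```

```text
time_s: 13.75
ee_pos: [0.5933, -0.1426, 0.1798]
eef_rot: [-3.139, 0.005, 1.424]
force: [-0.3, 0.7, 0.1]
grip_width: 0.0007
scene px [385. 232.] area 338 board -14.0 -3.0 z 0.05
scene px [260. 244.] area 401 board -81.0 -222.0 z 0.018
scene px [338. 245.] area 90 board -13.0 -94.0 z 0.05
scene px [283. 323.] area 276 board 87.0 -226.0 z 0.018
tool [  83. -193.] 0.1801 F [ 0.1  0.7 -0.6] t 13.8
the job is handed in; nothing more can be done
None
```

I swept all three stilts along their lanes with the closed fingers and over the -y end into the tray, then handed the job in at about 13.8 s of the 72 s allowed.

- **Stilts:** all three lie flat in the tray, about 12–16 mm off its centre line along y. Their tops measured 18 mm above the table, against the 32 mm limit. The two near-lane stilts touch in the picture, so the last readings gave one joint position for them.
- **Pots:** they showed no visible shift in the last picture. The cup and dish image positions were the same to within a pixel or two throughout, with the cup partly hidden by the arm at the end. I judged the bud vase only by eye.
- **Robot:** the fingertips ended about 160 mm above the table, touching nothing. Reported tool forces stayed within about 3 N. The black and purple look-alikes were left alone.

No check failed or disagreed. The hand-in gave no verdict.

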